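# Swing in the short objective and slide the test block under the microscope

### The arm

A 7-joint arm with a two-finger parallel gripper is mounted at the origin on a cart in front of the work surface, level with it; the furniture and walls round the work are solid. World frame = base frame: x ahead of the robot, y to its left, z up, the work surface at z = 0. Lengths are in m, angles in degrees, forces in N, time in s.
With the tool pointing down it reaches from about 0.35 to 0.775 m from the base axis. Payload 3.1 kg.
Tool frame: the origin (TCP) lies on the centre line of the jaws, within the pads' length; the fingertips stand 17 mm ahead of it and the grasp point (between the pads) lies 2 mm behind it (robot.tip_reach is the distance from the TCP to the fingertips, in m); z points along the fingers, y is the line along which they close (so a half turn about z gives the same grasp; the last joint's range is limited). The gripper opens to 85 mm and grips with 20 to 120 N. Pads are 22 mm wide; open, the fingers measure 114 mm over their backs; the gripper's body (76 mm by 85 mm) begins 54 mm behind the grasp point. The pads swing forward as they close: fully open they stand 13 mm farther back than shut.
Start: joints at [-70.972, 17.813, 0.802, 86.603, -0.252, 75.585, -1.558], TCP at [0.201, 0.512, 0.209] pointing down, gripper open.
Joint ranges: [-154.91, 154.91], [-16.99, 109.72], [-72.82, 74.43], [7.12, 147.25], [-82.49, 262.49], [11.32, 116.49], [-174.64, 174.64]. Speed limits (degrees/s): [159.86, 159.86, 180, 180, 180, 180, 180].

### API

Orientations are given as [roll, pitch, yaw] about the fixed x, y, z axes, in that order (R = Rz(yaw) Ry(pitch) Rx(roll)).
In Python, from station import robot, fingers, vision, workorder, recognise gives the robot as it stands. Calls block until the motion is done:
- robot.move_to(position, orientation): joint-space move of the TCP to a pose.
- robot.line_to(position, orientation=None, velocity=0.15, f_stop=None): straight line of the TCP; orientation=None keeps the orientation; velocity is the mean speed in m/s. With f_stop (N) it stops when the force on the tool has changed by that much, and returns True; else False.
- robot.move_j(angles): joint-space move.
- fingers.gripper_to(opening, force=None): opening from 0.0 (shut) to 1.0 (fully open); force is the grip in N (None keeps the last); returns when the fingers have stopped.
- robot.pause(seconds).
- robot.inverse_kinematics(position, orientation): joint angles nearest the present ones, or None.
- vision.grab_frame(name): name is "scene" or "top" or "wrist"; returns the picture (400x640x3 uint8, red, green, blue); there is no depth.
- vision.calibration(name): a dict with "mtx" (3x3 intrinsics, pixels), "k1" (the pictures are not rectified: a ray, as slopes to the right and down, at radius r is drawn at 1 + k1 r^2 times it, then the intrinsics apply), "extrinsics" (4x4, takes a point from world to camera coordinates); the wrist camera has in their place "T_tool_cam" (4x4, takes a point from camera to tool coordinates, whose origin is the TCP and whose axes are the flange's). Camera axes: x right, y up, looking along -z (the intrinsics and any distortion apply to the point x, -y, -z); pixel columns grow to the right and rows downward; lengths in m; the calibration is good to about 2 mm. A picture is of the moment at which its call begins: read the wrist's pose just before it. calibration takes no time and is no camera call.
A pose or a line that the arm cannot do raises robot.PlanningError and nothing moves.
- workorder.close_job(): hands the job in; it is judged then, once.
Trained networks look in the newest picture that a camera, given by its name, has taken for a name from the list of things; names that differ only in an ending like _2 or _b are one class to them, and where a whole thing is asked for, a point or a joint stands for the part that bears it (a point fixed in the world has none). Each returns a list of dicts, best first, with "p" (0 to 1); they miss things now and then, are a little off and sometimes report something else, mostly with a low value. They report only what shows in the picture. A call takes as long as a camera call. They do not tell look-alikes from the thing itself.
- recognise(label, camera): "rect" ([centre column, centre row, width, height] in pixels, round what is visible of it).
Readings, each from a call of its own:
- robot.current_time_s(): time.
- robot.current_joint_positions(): joint angles.
- robot.current_dq(): joint speeds.
- robot.current_joint_torque(): joint torques, N m.
- robot.current_tool_pos(): TCP position.
- robot.current_eef_rot(): TCP orientation.
- robot.current_contact_force(): force on the tool from outside, world axes, zero at the start.
- robot.current_torque(): the same for the moment, N m.
- robot.current_finger_gap(): opening from 0.0 (shut) to 1.0 (fully open).
- robot.current_gripper_force(): force on a finger pad.
Only numpy, scipy, OpenCV 4.12 (cv2) and the standard library are available. Lean on these libraries where they do the work, as an engineer would, in place of code of your own. Each camera call takes 0.05 s, during which the arm holds its last target. There are 200 camera calls.

### The job

Get the bench microscope ready to look at the hardness test block: push the tabs on its turret with your closed fingertips, one click stop after another, until the short stubby objective stands under the camera tube (the one tab with a round end then points straight at the operator). Only then push the paddle of the sliding stage so that the stage goes fully home and carries the block in under that lens; any of the long objectives would be struck by it. Touch neither the lenses nor the block, pick nothing up, and leave the things lying around where they are.

Things in the scene. Friction and masses are not known exactly. Their poses are not given: they have to be found in the camera images.
- microscope: Bench microscope with a camera instead of eyepieces, fixed; white stand, base 180 (x) x 150 (y) mm, 280 mm high. Origin: on the bench directly below the viewing axis (axis of the vertical camera tube). Its x axis points from the operator's side to the column (column face at x = +69 mm), y to the left, z up; yaw within 0.25 rad.
- head_top (a point): On the viewing axis at the top of the head, z = 168 mm. Head: 56 mm wide, underside z = 142 mm, reaching forward to microscope x = -68 mm. Above it stand only the camera tube and camera, within 31 mm of the viewing axis, up to z = 278 mm. A lamp stub sticks out on the head's left to y = +64 mm at x = 24 mm.
- turret (a joint): Angle (rad) of the objective turret, counter-clockwise from above positive; no end stops. 0 or any whole turn (6.283) = short objective under the camera tube, round-ended tab to the operator. Click stops every 1.571: a spring pulls it to the nearest stop (it goes home by itself past half way) and holds with about 0.26 N m, 3 to 4 N at a tab. Starts at one of the other stops, rarely caught between two.
- turret_center (a point): On the turret's vertical axis, 40 mm in front (microscope -x) of the viewing axis, at mid-height of the tabs, z = 126.5 mm. The turret is a knurled disc of 51 mm radius, z = 118 to 134 mm, under the head.
- round_tab (a point): Centre of the round end (17 mm diameter, outermost radius 92.5 mm) of the one tab that lies opposite the short objective. In all four radial tabs, 90 degrees apart, one above each objective: radius 48 to 88 mm, 8 mm thick, z = 120 to 133 mm, black ends. At a click stop one points straight at the operator (microscope -x), one left, one right, one to the rear under the head. Any may be pushed sideways.
- objectives: The four objectives hanging under the turret disc on a circle of 40 mm radius. Origin on the turret axis at z = 118 mm; its x axis points to the short one: 26 mm long, 23 mm diameter, stubby. At its +y, -x, -y: slender tapered ones 56, 59, 62 mm long, 19 mm diameter. Not to be touched. The block's top is at z = 66 mm, so a long one on the viewing axis would be struck.
- short_tip (a point): Centre of the front lens (lower end) of the short objective.
- view_axis (a point): Point on the viewing axis 66 mm above the bench, where the centre of the block's top has to come.
- stage (a joint): Travel (m) of the sliding stage along the microscope's +y (to the left). 0 = drawn fully out to the right (start), 0.075 = home against its stop. Friction about 2 N, stays where it is left. Black plate 96 x 112 mm, top at z = 50 mm, with a low round rim (inner diameter 59 mm, 4 mm high) in which the block lies.
- paddle (a point): Centre of the right (-y) face of the stage's upright thumb paddle, 60 mm over the bench: 36 mm wide (x), 8 mm thick (y), z = 34 to 86 mm, at the end of a rod 128 mm to the right of the stage's centre. Push it toward microscope +y.
- test_block: Round steel hardness test block, 56 mm diameter, 16 mm thick, lying loose in the stage's rim. Origin: centre of its underside (50 mm over the bench).
- loupe: Black eye loupe, 35 mm diameter, 41 mm high, standing near the stage's right front. To be left alone. Origin: centre of underside.
- bush: Stepped steel bush, 38 mm diameter, 35 mm high, standing at the left front of the microscope. To be left alone. Origin: centre of underside.
- dial_gauge: Dial gauge lying left of the microscope, 100 x 60 x 20 mm. To be left alone. Origin: centre of underside.
There are look-alikes about, which are no part of the job. Leave any pink or red look-alike of the test_block alone.

How it is judged (in metres and radians):
On the way, in this order (a step that is already met when the one before it is completed fails the run):
1. the short objective has clicked in under the camera tube, the stage still out (horizontal distance between short_tip and view_axis below 0.004 m and value of joint stage below 0.025 m), for 0.3 s.
2. the stage is home with the block under the lens (value of joint stage above 0.072 m and horizontal distance between test_block and view_axis below 0.006 m), for 0.2 s.
At the end, for the whole second after the job is handed in: The short objective's front lens is within 4 mm of the viewing axis (its click stop), the stage is within 3 mm of its home stop, and the test block lies flat in the stage's rim, at rest, its centre within 6 mm of the viewing axis (all of step 2 and horizontal distance between short_tip and view_axis below 0.004 m and z of test_block in the frame of microscope below 0.053 m and angle between test_block's own z axis and vertical below 0.05 rad and linear speed of test_block below 0.02 m/s); the robot touches nothing.
It fails at once if an objective or the test block is touched by the robot (contact force between any of the arm, the fingers and objectives above 1 N or contact force between any of the arm, the fingers and test_block above 1 N).
It fails at once if the block strikes an objective (contact force between test_block and objectives above 0.5 N).
It fails at once if the block is lifted off the stage (z of test_block in the frame of microscope above 0.058 m).
It fails at once if a bystander is shifted or lifted (distance of any of loupe, bush, dial_gauge from where it was at the start of the episode above 0.02 m).
It also fails if it takes over 67 s, if anything falls off the work surface, if the arm or the gripper's body presses on something with over 40 N, if the wrist force passes 120 N, or if a joint passes its speed limit or range.

## Working session

There is one attempt and no reset: what is moved stays moved. The work goes in short steps, each a Python script; the robot and the scene stay as the last script left them, time stands still between calls to the robot, and variables do not carry over. Pictures are saved under pics/ and viewed, at most 10 in all, crops included, and the job is handed in when it is done.

```bash
ls; mkdir -p pics
cat > h.py <<'E'
import numpy as np, cv2
from station import robot, fingers, vision, workorder, recognise
def save(cam,fn):
    im=vision.grab_frame(cam); cv2.imwrite('pics/'+fn,im[:,:,::-1]); return im
def ray(cam,uv):
    c=vision.calibration(cam);K=np.array(c['mtx']);T=np.array(c['extrinsics']);k1=c['k1']
    d=np.array([(uv[0]-K[0,2])/K[0,0],(uv[1]-K[1,2])/K[1,1]]);s=d.copy()
    for _ in range(20): s=d/(1+k1*(s@s))
    v=np.array([s[0],-s[1],-1.]);R=T[:3,:3]
    return -R.T@T[:3,3], R.T@v
def onz(cam,uv,z):
    o,v=ray(cam,uv); return o+v*(z-o[2])/v[2]
def proj(cam,P):
    c=vision.calibration(cam);K=np.array(c['mtx']);T=np.array(c['extrinsics']);k1=c['k1']
    p=T[:3,:3]@np.asarray(P)+T[:3,3];s=np.array([p[0],-p[1]])/-p[2]
    s=s*(1+k1*(s@s)); return np.array([K[0,0]*s[0]+K[0,2],K[1,1]*s[1]+K[1,2]])
E
python3 - <<'E'
from h import *
for c in ('scene','top'):
    save(c,c+'0.png')
    o,v=ray(c,(320,200)); print(c,o.round(3),v.round(3))
    for l in ('microscope','head_top','turret','round_tab','objectives','stage','paddle','test_block','loupe','bush','dial_gauge'):
        try: print(l,[(np.round(r['rect'],0).tolist(),round(r['p'],2)) for r in recognise(l,c)[:3]])
        except Exception as e: print(l,e)
print(robot.current_time_s())
E
```

```text
pics
scene [-0.119 -0.612  0.741] [ 0.551  0.623 -0.556]
microscope [([357.0, 192.0, 112.0, 138.0], 0.74)]
head_top [([360.0, 195.0, 108.0, 134.0], 0.88)]
turret [([332.0, 203.0, 54.0, 47.0], 0.59)]
round_tab [([331.0, 204.0, 52.0, 42.0], 0.65)]
objectives [([331.0, 216.0, 30.0, 16.0], 0.54), ([291.0, 215.0, 14.0, 17.0], 0.17)]
stage [([374.0, 238.0, 75.0, 47.0], 0.55)]
paddle [([376.0, 236.0, 78.0, 49.0], 0.57)]
test_block [([383.0, 286.0, 26.0, 20.0], 0.93), ([365.0, 226.0, 22.0, 18.0], 0.81), ([272.0, 246.0, 21.0, 23.0], 0.58)]
loupe [([349.0, 270.0, 15.0, 23.0], 0.84)]
bush [([289.0, 216.0, 13.0, 16.0], 0.62)]
dial_gauge [([303.0, 195.0, 17.0, 15.0], 0.77), ([334.0, 202.0, 56.0, 45.0], 0.17)]
top [0.46  0.104 0.964] [ 0.081  0.022 -0.997]
microscope [([374.0, 184.0, 133.0, 130.0], 0.63)]
head_top [([371.0, 180.0, 137.0, 131.0], 0.76)]
turret [([348.0, 219.0, 86.0, 60.0], 0.87)]
round_tab [([351.0, 217.0, 87.0, 61.0], 0.77)]
objectives []
stage [([403.0, 190.0, 79.0, 44.0], 0.94), ([370.0, 183.0, 134.0, 135.0], 0.64)]
paddle []
test_block [([312.0, 266.0, 23.0, 23.0], 0.98), ([377.0, 188.0, 23.0, 28.0], 0.96), ([432.0, 224.0, 26.0, 27.0], 0.7)]
loupe [([400.0, 235.0, 17.0, 14.0], 0.6)]
bush [([289.0, 221.0, 12.0, 13.0], 0.66)]
dial_gauge [([270.0, 178.0, 42.0, 26.0], 0.91), ([403.0, 189.0, 75.0, 45.0], 0.51)]
1.2
```

Run:
```python
import cv2
a=cv2.imread('pics/top0.png')[90:310,240:470]; cv2.imwrite('pics/topc.png',cv2.resize(a,None,fx=2.7,fy=2.7,interpolation=cv2.INTER_CUBIC)[:600])
a=cv2.imread('pics/scene0.png')[110:310,260:460]; cv2.imwrite('pics/scenec.png',cv2.resize(a,None,fx=3,fy=3,interpolation=cv2.INTER_CUBIC))
```

```text
(no output)
```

View pics/topc.png

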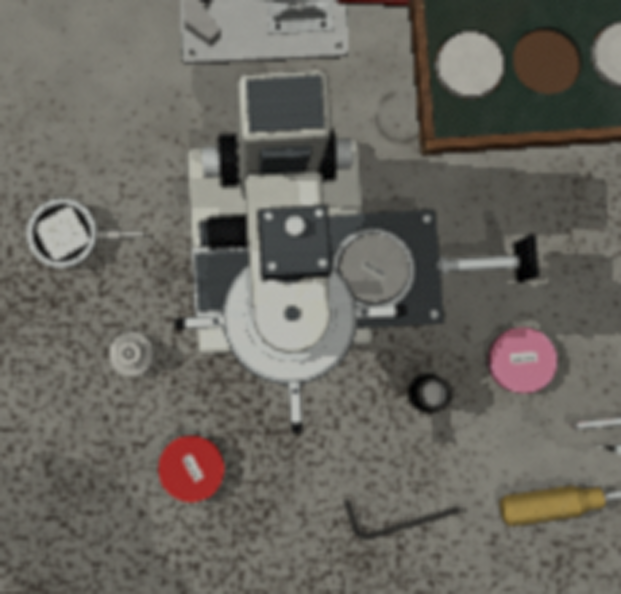

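View pics/scenec.png

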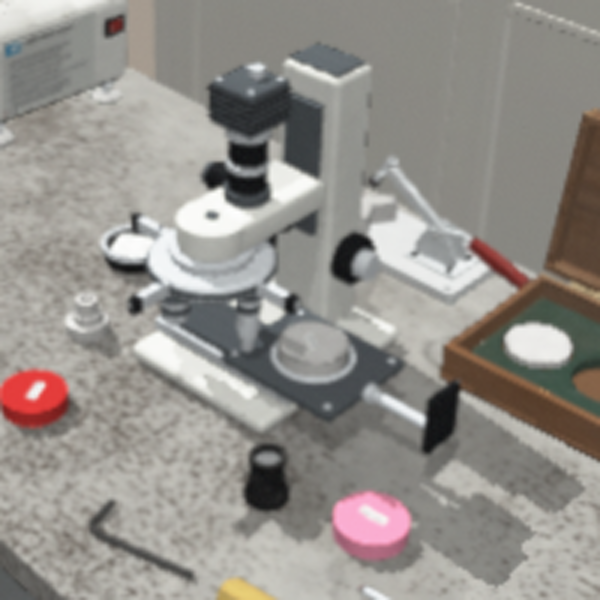

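```bash
cat >> h.py <<'E'
def mk(ox,oy,yaw):
    c,s=np.cos(yaw),np.sin(yaw)
    return lambda x,y,z: np.array([ox+c*x-s*y,oy+s*x+c*y,z])
E
python3 - <<'E'
from h import *
from scipy.optimize import least_squares
g=lambda u,v:(240+u/2.7,90+v/2.7)
# (local xyz, crop px in top)
obs=[((-126,0,133),g(297,428)),((-40,86,133),g(180,325)),((-40,-86,133),g(403,311))]
def f(p):
    M=mk(*p); return np.concatenate([proj('top',M(*(np.array(l)/1000)))-uv for l,uv in obs])
r=least_squares(f,[.55,.05,0]); print(r.x,r.fun.round(2))
M=mk(*r.x)
# paddle/ block measurement
b=onz('top',g(374,267),.066); pd=onz('top',g(527,258),.086)
def loc(P): 
    c,s=np.cos(r.x[2]),np.sin(r.x[2]); d=P[:2]-r.x[:2]; return [c*d[0]+s*d[1],-s*d[0]+c*d[1]]
print('block',b,loc(b),'paddle',pd,loc(pd))
for n,uv,z in(('loupe',g(431,391),.041),('bush',g(129,352),.035),('dial',g(62,234),.02),('pink',g(524,360),.016),('camtop',g(294,240),.278),('red',g(192,468),.016)):
    P=onz('top',uv,z);print(n,P.round(3),np.round(loc(P),3))
im=cv2.imread('pics/top0.png');im=cv2.resize(im[150:280,270:450],None,fx=4.4,fy=4.4,interpolation=cv2.INTER_CUBIC)
def dot(P,c=(0,0,255)):
    u=(proj('top',P)-[270,150])*4.4+2.2; cv2.circle(im,tuple(int(x) for x in u),2,c,-1)
for a in np.arange(0,6.28,.15): dot(M(-.04+.051*np.cos(a),.051*np.sin(a),.134))
for a in np.arange(0,6.28,.3): dot(M(.028*np.cos(a),-.075+.028*np.sin(a),.066),(0,255,0))
dot(M(0,-.207,.086),(255,0,0));dot(M(-.018,-.207,.086),(255,0,0));dot(M(.018,-.207,.086),(255,0,0))
cv2.imwrite('pics/ov.png',im)
E
```

```text
[0.55292608 0.06905767 0.06646801] [ 0.41  1.21 -1.17 -0.75  0.74 -0.51]
block [ 0.55815232 -0.00444985  0.066     ] [np.float64(0.0003323971134776048), np.float64(-0.07369232409027966)] paddle [ 0.56399072 -0.12348358  0.086     ] [np.float64(-0.0017482044070394973), np.float64(-0.19285098986640675)]
loupe [ 0.458 -0.054  0.041] [-0.103 -0.117]
bush [0.488 0.198 0.035] [-0.056  0.133]
dial [0.59  0.259 0.02 ] [0.05  0.187]
pink [ 0.485 -0.138  0.016] [-0.082 -0.202]
camtop [0.552 0.071 0.278] [-0.001  0.002]
red [0.391 0.145 0.016] [-0.157  0.086]
```

View pics/ov.png

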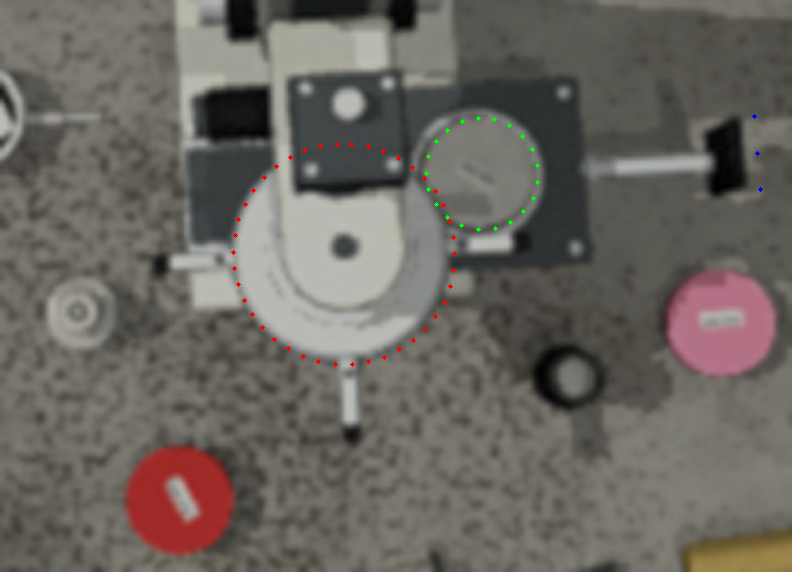

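The top view has the microscope at about (0.553, 0.069) with yaw 0.066 rad. The overlaid disc and block outlines match the picture. The front, left and right tab ends (ov.png 350,433; 160,264; 518,243) are all narrow. The round one must be at the rear, so two clicks are needed.

```bash
cat >> h.py <<'E'
YAW=0.0665; M=mk(.5529,.0691,YAW); MD=np.degrees(YAW)
def pose(a,z,off=15.5,r=.077):
    """tool pushing (ccw) a tab standing a degrees ccw of the front; off mm behind it"""
    t=np.radians(180+a); e=np.array([np.cos(t),np.sin(t)]); n=np.array([-e[1],e[0]])
    p=np.array([-.04,0])+r*e-n*off/1000
    return M(p[0],p[1],z), [180,0,a-90+MD+FLIP]
FLIP=0
def click():
    for z in (.19,.131): robot.line_to(*pose(0,z,32),velocity=.12)
    for a in range(0,56,9):
        robot.line_to(*pose(a,.131),velocity=.08)
        print(a,np.round(robot.current_contact_force(),1),end=' ')
    p,o=pose(50,.131,20); robot.line_to(p,o); p[2]=.19; robot.line_to(p,o)
    print(robot.current_time_s())
E
python3 - <<'E'
from h import *
print(robot.current_eef_rot())
for F in (0,180):
    import h; h.FLIP=F
    for a in (0,54):
        print(F,a,[None if q is None else np.round(q) for q in [robot.inverse_kinematics(*pose(a,.131))]])
E
```

```text
[1.79997998e+02 1.29430477e-03 1.58586442e+02]
0 0 [array([ 39.,  18., -61., 108.,  18.,  64., 155.])]
0 54 [array([ -56.,   19.,   65.,  109.,  -19.,   64., -106.])]
180 0 [array([-42.,  10.,  33., 110.,  -6.,  62.,  -2.])]
180 54 [array([-35.,  12.,  37., 108.,  -8.,  62.,  63.])]
```

```bash
sed -i 's/^FLIP=0/FLIP=180/' h.py
python3 - <<'E'
from h import *
fingers.gripper_to(0.0,40)
robot.move_to(*pose(0,.2,40)); print(robot.current_time_s(),robot.current_tool_pos())
click()
save('top','top1.png'); a=cv2.imread('pics/top1.png')[150:280,270:450]
cv2.imwrite('pics/top1c.png',cv2.resize(a,None,fx=4.4,fy=4.4,interpolation=cv2.INTER_CUBIC))
E
```

```text
3.6917 [0.4333374  0.1031496  0.19993912]
0 [-0.9 -0.6  0.1] 9 [-0.   0.6 -0.3] 18 [ 0.1 -0.2  0.8] 27 [-0.  -0.3  1.2] 36 [-0.2  0.3 -0.3] 45 [-0.2  1.3 -1. ] 54 [-0.4 -0.6 -0.3] 7.5917
```

View pics/top1c.png

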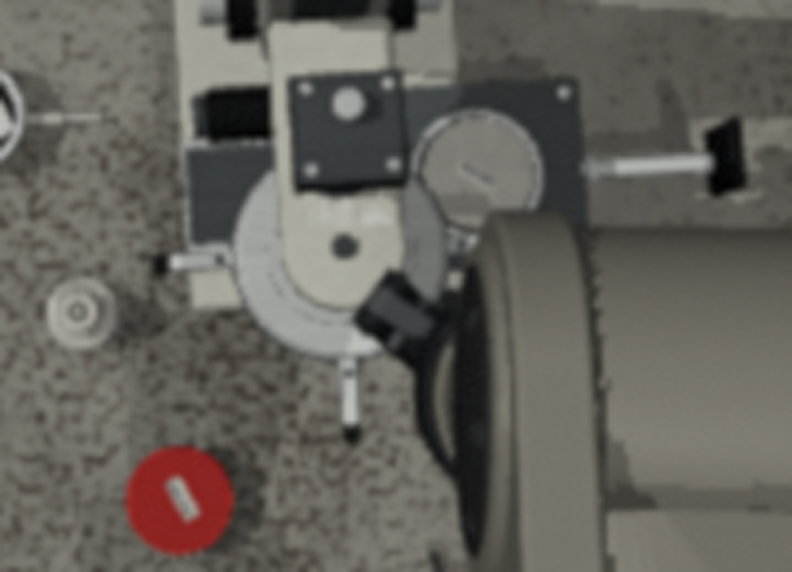

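The left end is still narrow after the push, and the arm hides the right side. I'll compare before and after from the scene camera.

Run:
```python
from h import *
p=robot.current_tool_pos(); p[2]=.30; robot.line_to(p)
robot.move_to(M(-.2,-.05,.30),[180,0,90+MD])
a=save('scene','scene1.png'); b=save('top','top1b.png')[:,:,::-1]
A=[cv2.imread('pics/scene0.png'),cv2.imread('pics/scene1.png')]
A=[cv2.resize(x[165:240,285:385],None,fx=4,fy=4,interpolation=cv2.INTER_CUBIC) for x in A]
B=[cv2.imread('pics/top0.png'),cv2.imread('pics/top1b.png')]
B=[cv2.resize(x[185:260,295:395],None,fx=4,fy=4,interpolation=cv2.INTER_CUBIC) for x in B]
cv2.imwrite('pics/cmp.png',np.vstack([np.hstack(A),np.hstack(B)]))
```

```text
(no output)
```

View pics/cmp.png

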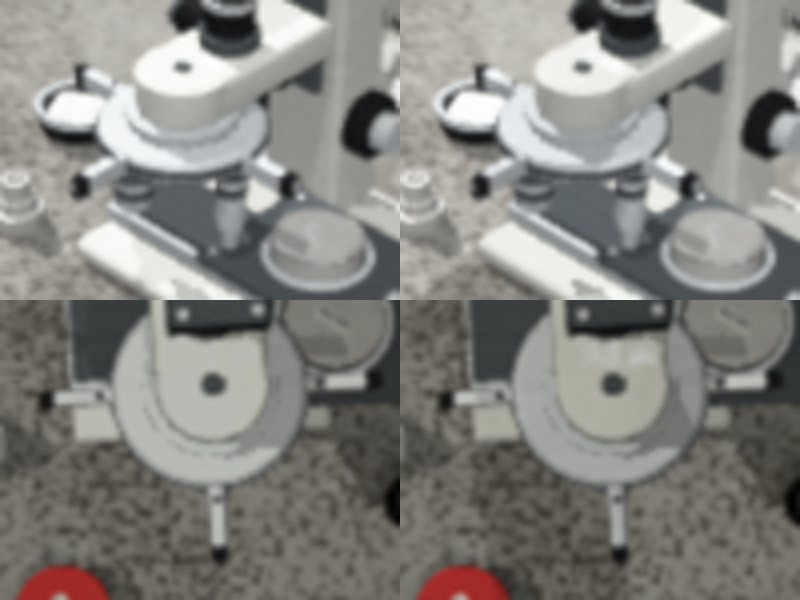

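Run:
```python
from h import *
print(robot.current_finger_gap(),robot.tip_reach,robot.current_tool_pos(),robot.current_eef_rot(),robot.current_time_s())
robot.line_to(*pose(0,.19,32),velocity=.2); robot.line_to(*pose(0,.131,32),velocity=.12)
print(robot.current_tool_pos(),pose(0,.131,32),robot.current_finger_gap())
f=robot.line_to(*pose(0,.131,0),velocity=.04,f_stop=2.0)
print(f,robot.current_tool_pos(),pose(0,.131,0)[0],robot.current_contact_force())
A=[cv2.resize(save(c,c+'2.png')[y:y+100,x:x+100,::-1],None,fx=4,fy=4,interpolation=cv2.INTER_CUBIC) for c,x,y in(('scene',280,140),('top',300,170))]
cv2.imwrite('pics/c2.png',np.hstack(A)); print(robot.current_time_s())
```

```text
-0.004680329888806279 0.017 [0.3569115  0.00594972 0.29973218] [-1.79969772e+02  2.69337326e-02  9.38335811e+01] 9.575
[0.43469335 0.09313766 0.13188637] (array([0.43403217, 0.0932545 , 0.131     ]), [180, 0, np.float64(93.81016933761998)]) 0.0027892016850870186
False [0.43612157 0.06164083 0.13096153] [0.43615861 0.06132523 0.131     ] [-0.45758657 -0.78173313 -0.43536277]
12.2167
```

View pics/c2.png

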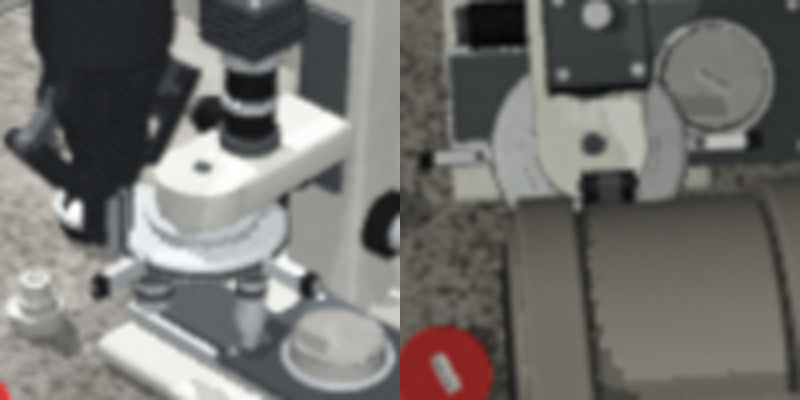

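Run:
```python
from h import *
p=robot.current_tool_pos();p[2]-=.017
for q,n in((p,'tip'),(M(-.128,0,.1265),'tabend'),(M(-.04,-.088,.1265),'right'),(M(-.04,.088,.1265),'left'),(M(0,-.075,.066),'block'),(M(-.04,0,.168),'head pivot'),(M(0,-.203,.086),'pad')): print(n,(proj('scene',q)-[280,140])*4, (proj('top',q)-[300,170])*4)
```

```text
tip [106.51307908 304.32503749] [197.75454645 299.97218569]
tabend [ 92.43117841 294.59052666] [201.15606747 322.44411779]
right [315.07271128 292.99575545] [361.9275721 139.385496 ]
left [ 96.95502662 176.9980942 ] [ 18.75593333 159.51258294]
block [338.14871232 339.41581886] [316.41453763  76.05576357]
head pivot [201.60823591 172.06131587] [193.93595117 144.07880345]
pad [518.47179283 407.5338051 ] [559.33689932  57.90890977]
```

The scene view shows the fingertips at about (309,201), clearly above the front tab, when the TCP reading puts them at (307,216). I'll check the real tip height with a touch on the open bench.

Run:
```python
from h import *
o=[180,0,90+MD]
robot.line_to(*pose(0,.19,10),velocity=.2)
robot.line_to(M(-.185,0,.15),o,velocity=.2)
print(robot.current_tool_pos(), np.round(robot.current_joint_positions(),2))
robot.line_to(M(-.185,0,.06),o,velocity=.15,f_stop=4)
print(robot.current_tool_pos())
f=robot.line_to(M(-.185,0,.012),o,velocity=.04,f_stop=4)
print(f,robot.current_tool_pos(),robot.current_contact_force())
robot.line_to(M(-.185,0,.15),o,velocity=.2)
im=save('scene','scene3.png'); p=robot.current_tool_pos();p[2]-=.017; u=proj('scene',p);print(u,robot.current_time_s())
x,y=int(u[0]),int(u[1]);a=im[y-90:y+40,x-65:x+65,::-1].copy();a[90,65]=(0,0,255)
cv2.imwrite('pics/c3.png',cv2.resize(a,None,fx=4.5,fy=4.5,interpolation=cv2.INTER_CUBIC))
```

```text
[0.36879876 0.05688693 0.14990032] [-38.55  -1.18  27.01 117.44   0.6   63.58  -8.01]
[0.36975685 0.0569394  0.06068952]
True [0.36650946 0.05652717 0.02763846] [ 0.09116792 -0.09721471  0.16387942]
[283.56746878 222.93861397] 15.5667
```

View pics/c3.png

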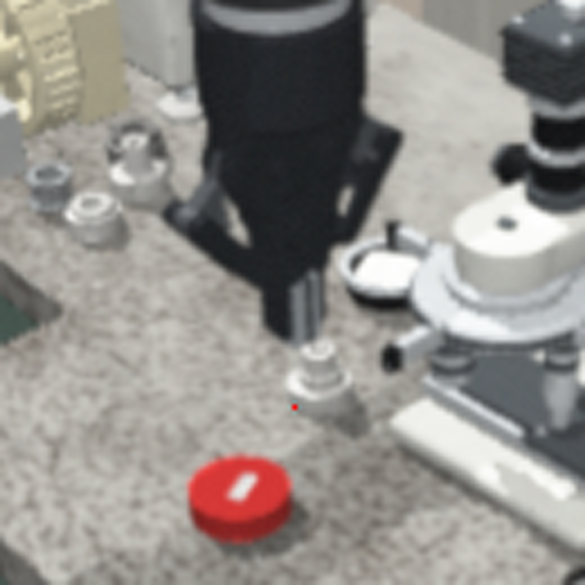

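Run:
```python
from h import *
p=robot.current_tool_pos(); print(p)
for dz in(0,-.017,.02,.03,.04): print(dz,proj('scene',[p[0],p[1],p[2]+dz]))
o=[180,0,90+MD]
robot.line_to(M(-.185,0,.05),o,velocity=.15)
robot.pause(.3); print(robot.current_tool_pos(),np.round(robot.current_contact_force(),2))
for z in (.035,.025,.015,.005):
    f=robot.line_to(M(-.185,0,z),o,velocity=.03,f_stop=6)
    print(f,robot.current_tool_pos(),np.round(robot.current_contact_force(),2))
    robot.pause(.1); print(np.round(robot.current_contact_force(),2))
    if f: break
print(np.round(robot.current_joint_positions(),2), robot.current_time_s())
robot.line_to(M(-.185,0,.15),o,velocity=.25)
```

```text
[0.36703867 0.05651872 0.14867707]
0 [283.20607805 216.52990872]
-0.017 [283.56746878 222.93861397]
0.02 [282.77341277 208.83658568]
0.03 [282.55398485 204.9262223 ]
0.04 [282.33246196 200.97257733]
[0.36887839 0.05701374 0.05057245] [-0.09  0.53  0.3 ]
False [0.3682504  0.05674441 0.03488325] [ 0.77  0.73 -0.17]
[-0.38 -0.05 -0.62]
True [0.36743867 0.05684653 0.02827236] [-1.11  0.25  0.07]
[-0.48 -1.17 -0.43]
[-36.38  10.33  27.77 126.88  -6.91  44.24  -0.2 ] 17.825
```

```bash
cat >> h.py <<'E'
from scipy.spatial.transform import Rotation as Ro
def projw(P,tp,rot):
    c=vision.calibration('wrist');K=np.array(c['mtx']);k1=c['k1'];T=np.array(c['T_tool_cam'])
    R=Ro.from_euler('xyz',rot,degrees=True).as_matrix()
    t=R.T@(np.asarray(P)-tp); p=T[:3,:3].T@(t-T[:3,3])
    s=np.array([p[0],-p[1]])/-p[2]; s=s*(1+k1*(s@s)); return np.array([K[0,0]*s[0]+K[0,2],K[1,1]*s[1]+K[1,2]])
E
python3 - <<'E'
from h import *
print(np.array(vision.calibration('wrist')['T_tool_cam']).round(3))
robot.line_to(M(-.185,0,.28),[180,0,90+MD],velocity=.25); robot.pause(.2)
tp=robot.current_tool_pos();ro=robot.current_eef_rot(); im=save('wrist','w0.png')[:,:,::-1].copy()
print(tp,ro,robot.current_time_s())
for l in('test_block','bush','loupe','turret','round_tab','microscope'): print(l,[(np.round(r['rect']).tolist(),round(r['p'],2)) for r in recognise(l,'wrist')[:3]])
for n,P in dict(tip=tp+[0,0,-.017],red=[.391,.145,.016],bush=[.488,.198,.035],loupe=[.458,-.054,.041],front=M(-.128,0,.1265),left=M(-.04,.088,.1265),right=M(-.04,-.088,.1265),pivot=M(-.04,0,.168)).items():
    u=projw(P,tp,ro); print(n,u.round(0))
    if (abs(u)<2000).all(): cv2.circle(im,tuple(int(x) for x in u),4,(0,0,255),-1)
cv2.imwrite('pics/w0o.png',im)
a=save('top','top4.png')[:,:,::-1]
E
```

```text
[[-0.001  0.957  0.29   0.074]
 [ 1.     0.001  0.001  0.001]
 [ 0.001  0.29  -0.957 -0.164]
 [ 0.     0.     0.     1.   ]]
[0.3670203  0.05648935 0.27804395] [-1.79759690e+02  7.99296709e-02  9.38090494e+01] 19.375
test_block [([396.0, 285.0, 37.0, 34.0], 0.86), ([350.0, 79.0, 43.0, 50.0], 0.69), ([474.0, 224.0, 54.0, 32.0], 0.6)]
bush [([432.0, 36.0, 30.0, 34.0], 0.81), ([479.0, 226.0, 51.0, 27.0], 0.56)]
loupe [([383.0, 239.0, 25.0, 32.0], 0.72)]
turret [([456.0, 163.0, 141.0, 182.0], 0.8)]
round_tab [([456.0, 164.0, 138.0, 179.0], 0.96)]
microscope [([512.0, 198.0, 256.0, 246.0], 0.85)]
tip [322. 226.]
red [348.  81.]
bush [440.  37.]
loupe [388. 244.]
front [384. 172.]
left [487.  76.]
right [464. 255.]
pivot [496. 183.]
```

View pics/w0o.png

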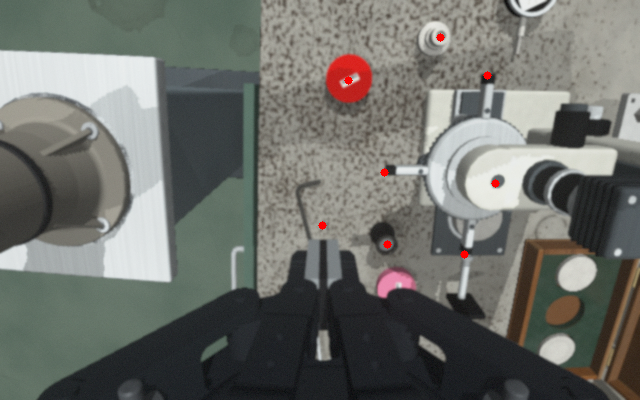

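Run:
```python
from h import *
tp=np.array([0.3670203,0.05648935,0.27804395]);ro=[-1.79759690e+02,7.99296709e-02,9.38090494e+01]
for z in(.017,.01,0,-.01,-.02,-.03,-.04,-.05): print(z,projw(tp-[0,0,z],tp,ro).round(1))
# hex key from top0 crop (2.7 zoom): 
for u in((350,505),(365,532),(458,510)): print(onz('top',(240+u[0]/2.7,90+u[1]/2.7),.004).round(3))
```

```text
0.017 [322.2 226. ]
0.01 [322.1 230.8]
0 [322.  238.2]
-0.01 [321.8 246.6]
-0.02 [321.7 255.9]
-0.03 [321.5 266.4]
-0.04 [321.3 278.3]
-0.05 [321.  291.9]
[0.36  0.009 0.004]
[ 0.338 -0.003  0.004]
[ 0.357 -0.082  0.004]
```

```bash
python3 - <<'E'
from h import *
from scipy.optimize import least_squares
tp=np.array([0.3670203,0.05648935,0.27804395]);ro=np.array([-1.79759690e+02,7.99296709e-02,9.38090494e+01])
print(vision.calibration('wrist')['mtx'],vision.calibration('wrist')['k1'])
obs=[(M(-.126,0,.1265),(388,170)),(M(-.04,.086,.1265),(488,78)),(M(-.04,0,.168),(498,181)),([.488,.198,.035],(433,36)),([.458,-.054,.041],(381,230)),([.391,.145,.016],(350,79)),([.485,-.138,.016],(396,285))]
f=lambda d:np.concatenate([projw(P,tp+d[:3],ro+d[3:]*100)-u for P,u in obs])
r=least_squares(f,np.zeros(6),loss='soft_l1');print(r.x.round(4)*[1,1,1,100,100,100]);print(r.fun.reshape(-1,2).round(1))
r=least_squares(lambda d:f(np.r_[d,0,0,0]),np.zeros(3),loss='soft_l1');print(r.x.round(4));print(r.fun.reshape(-1,2).round(1))
for y in (-.007,.007):
  for x in(.011,-.011):
    for z in(.017,0,-.023):
      R=Ro.from_euler('xyz',ro,degrees=True).as_matrix(); print(x,y,z,projw(tp+R@[x,y,z],tp,ro).round(0))
E
python3 - <<'E'
import cv2,numpy as np
a=cv2.imread('pics/w0.png')[220:300,270:370]
b=cv2.imread('pics/top4.png')[150:290,270:410]
cv2.imwrite('pics/w0c.png',np.hstack([cv2.resize(a,(400,320)),cv2.resize(b,(320,320))]))
E
```

```text
[[337.95263016   0.         322.79220469]
 [  0.         337.95263016 194.17218486]
 [  0.           0.           1.        ]] -0.04160613055524955
[-1.04e-02  2.10e-03  4.00e-03 -2.12e+00  1.07e+00 -1.80e-01]
[[ 1.6  0.1]
 [-0.6 -0. ]
 [-0.8 -0.3]
 [ 6.  -0.2]
 [ 6.7  9.9]
 [-1.8 -0.2]
 [-1.  -0.3]]
[-0.0021 -0.0016  0.0049]
[[-0.3 -0.6]
 [-0.9 -1.2]
 [-1.9 -0.7]
 [ 7.8  0.3]
 [ 7.8 11.8]
 [-0.1  0.5]
 [ 0.9  3. ]]
0.011 -0.007 0.017 [310. 208.]
0.011 -0.007 0 [308. 219.]
0.011 -0.007 -0.023 [306. 237.]
-0.011 -0.007 0.017 [310. 243.]
-0.011 -0.007 0 [309. 257.]
-0.011 -0.007 -0.023 [307. 280.]
0.011 0.007 0.017 [334. 208.]
0.011 0.007 0 [335. 219.]
0.011 0.007 -0.023 [337. 237.]
-0.011 0.007 0.017 [334. 243.]
-0.011 0.007 0 [335. 257.]
-0.011 0.007 -0.023 [337. 280.]
```

View pics/w0c.png

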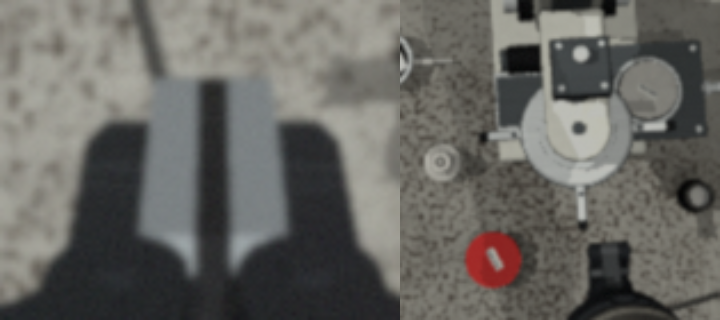

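Both cameras agree that the closed tips stand about 23 mm behind the TCP, where the spec says 17 mm ahead. That explains the missed tab. I'll lower the TCP about 40 mm and probe for the contact.

Run:
```python
from h import *
robot.line_to(*pose(0,.19,32,.08),velocity=.25)
f=robot.line_to(*pose(0,.095,32,.08),velocity=.1,f_stop=5)
print(f,robot.current_tool_pos(),robot.current_time_s())
if not f:
    f=robot.line_to(*pose(0,.095,4,.08),velocity=.04,f_stop=2)
    p=robot.current_tool_pos(); print(f,p,pose(0,.095,15.5,.08)[0],robot.current_contact_force(),robot.current_time_s())
a=save('scene','scene5.png'); a=a[130:230,270:370,::-1]; cv2.imwrite('pics/c5.png',cv2.resize(a,None,fx=5,fy=5,interpolation=cv2.INTER_CUBIC))
```

```text
False [0.43173059 0.09321685 0.09569544] 21.4333
True [0.43218942 0.07603767 0.09503844] [0.43213525 0.07659162 0.095     ] [0.01071973 1.25701272 1.59853654] 21.925
```

View pics/c5.png

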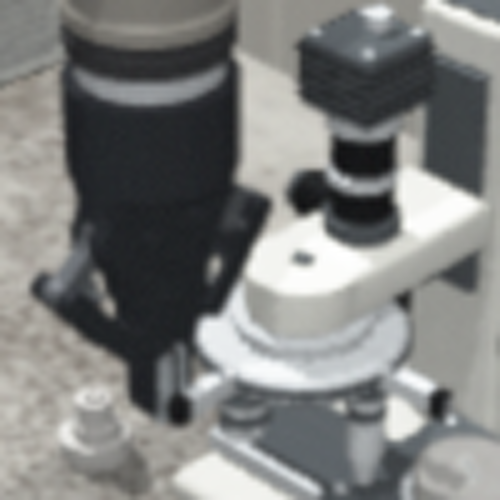

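The fingertips now rest beside the front tab (black end at c5 ~180,405), and contact came at the predicted offset. I'll sweep it through.

```bash
cat >> h.py <<'E'
def click2(start=True):
    if start:
        robot.line_to(*pose(0,.16,32,.08),velocity=.2); robot.line_to(*pose(0,.095,32,.08),velocity=.12)
    for a in (0,12,24,36,46,54):
        robot.line_to(*pose(a,.095,15.5,.08),velocity=.08)
        print(a,np.round(robot.current_contact_force(),1),end=' ')
    robot.line_to(*pose(50,.095,20,.08)); robot.line_to(*pose(50,.16,20,.08),velocity=.2)
    print(robot.current_time_s())
def look(n):
    im=save('top',n+'.png'); 
    for nm,P in (('front',M(-.125,0,.1265)),('left',M(-.04,.085,.1265)),('right',M(-.04,-.085,.1265))):
        u,v=proj('top',P).astype(int); g=im[v-8:v+9,u-8:u+9].max(2); print(nm,'dark px',(g<60).sum())
E
python3 - <<'E'
from h import *
for fn in('top0','top1b'):
    im=cv2.imread('pics/%s.png'%fn)
    for P in (M(-.125,0,.1265),M(-.04,.085,.1265),M(-.04,-.085,.1265)):
        u,v=proj('top',P).astype(int); print((im[v-8:v+9,u-8:u+9].max(2)<60).sum(),end=' ')
print()
click2(False); look('t6')
E
```

```text
14 14 156 14 14 155 
0 [1.1 1.3 0.3] 12 [-0.6  1.8  1.7] 24 [-0.5  2.2  1.2] 36 [ 0.  -0.4 -0.2] 46 [ 0.7  0.8 -0.4] 54 [-0.2 -0.1  0.4] 24.6667
front dark px 14
left dark px 43
right dark px 60
```

Run:
```python
from h import *
click2()
p=robot.current_tool_pos(); p[2]=.25; robot.line_to(p,velocity=.25)
robot.move_to(M(-.05,-.25,.25),[180,0,90+MD]); look('t7'); print(robot.current_time_s())
im=cv2.imread('pics/t7.png')
for P in (M(-.125,0,.1265),M(-.04,.085,.1265)):
    u,v=proj('top',P).astype(int)
    for r in (im[v-7:v+8,u-7:u+8].max(2)<70): print(''.join('#' if x else '.' for x in r))
    print()
print([(np.round(r['rect']).tolist(),round(r['p'],2)) for r in recognise('test_block','top')])
```

```text
0 [-0.5  2.2  2. ] 12 [-0.3  3.   0.6] 24 [-0.2  1.6  0.3] 36 [-0.1 -0.2 -0.6] 46 [-0.2  0.1  0.5] 54 [ 0.3  0.1 -0.5] 29.2333
front dark px 45
left dark px 14
right dark px 154
30.6417
...............
...............
...............
........#......
...#######.....
...########....
...########....
..#########....
#..########....
....######.....
.....###.......
...............
...............
...............
...............

...............
...............
...............
...............
...............
...............
......###......
.....####......
......###......
......###......
......##.......
...............
...............
...............
...............

[([379.0, 189.0, 26.0, 28.0], 0.88), ([311.0, 266.0, 28.0, 24.0], 0.84), ([431.0, 224.0, 27.0, 26.0], 0.67)]
```

The round end is now at the front, centred where predicted (dark blob about 8 px wide), and the left end is narrow. The block is still out. Next is the paddle.

Run:
```python
from h import *
best=None
for y in (180,0):
    q=robot.inverse_kinematics(M(0,-.26,.15),[180,0,y+MD]); print(y,None if q is None else np.round(q))
    if q is not None and (best is None or abs(q[6])<best[0]): best=(abs(q[6]),y)
o=[180,0,best[1]+MD]
robot.move_to(M(0,-.26,.15),o)
f=robot.line_to(M(0,-.26,.037),o,velocity=.12,f_stop=6); print(f,robot.current_tool_pos())
if not f:
    f=robot.line_to(M(0,-.17,.037),o,velocity=.05,f_stop=2)
    p=robot.current_tool_pos(); d=p[:2]-M(0,0,0)[:2]
    print(f,p,'local y',-np.sin(YAW)*d[0]+np.cos(YAW)*d[1],robot.current_contact_force(),robot.current_time_s())
look('t8'); print([(np.round(r['rect']).tolist(),round(r['p'],2)) for r in recognise('test_block','top')])
```

```text
180 [  5.  26.  17.  84.  -8.  71. 117.]
0 [-15.  32.  50.  85. -25.  74. -49.]
False [ 0.57094038 -0.19085511  0.03794767]
True [ 0.56673727 -0.14040761  0.0362761 ] local y -0.2099640310673166 [ 0.1447372  -0.44778429 -0.11290288] 34.0833
front dark px 43
left dark px 15
right dark px 158
[([376.0, 189.0, 24.0, 27.0], 0.95), ([429.0, 222.0, 21.0, 27.0], 0.78), ([312.0, 266.0, 25.0, 25.0], 0.71)]
```

Run:
```python
from h import *
o=[180,0,MD]
for y in (-.16,-.128):
    f=robot.line_to(M(0,y,.037),o,velocity=.05,f_stop=9)
    p=robot.current_tool_pos(); d=p[:2]-M(0,0,0)[:2]
    print(f,'local y',-np.sin(YAW)*d[0]+np.cos(YAW)*d[1],robot.current_contact_force(),robot.current_time_s())
look('t9'); print([(np.round(r['rect']).tolist(),round(r['p'],2)) for l in('test_block','stage') for r in recognise(l,'top')])
print('exp block home',proj('top',M(0,0,.066)))
```

```text
False local y -0.15930225609394366 [-0.48459723  0.14435806  0.34790348] 35.375
True local y -0.13965675592542548 [ 0.35202377 -0.50020043  1.12405705] 35.875
front dark px 44
left dark px 15
right dark px 16
[([312.0, 265.0, 23.0, 26.0], 0.86), ([363.0, 188.0, 84.0, 32.0], 0.68)]
exp block home [345.10385707 191.02950795]
```

Run:
```python
from h import *
o=[180,0,MD]
for fs,y in ((8,-.128),(15,-.124)):
    f=robot.line_to(M(0,y,.037),o,velocity=.03,f_stop=fs)
    p=robot.current_tool_pos(); d=p[:2]-M(0,0,0)[:2]
    print(f,'local y',-np.sin(YAW)*d[0]+np.cos(YAW)*d[1],robot.current_contact_force(),robot.current_time_s())
save('top','t10.png');im=cv2.imread('pics/t10.png');a=cv2.imread('pics/t7.png')
# rod/paddle position: profile along stage axis in top view
for nm,i in(('before',a),('now',im)):
    for z,x in ((.05,.045),(.05,.035)):
        print(nm,x,[int(i[tuple(proj('top',M(x,y,z)).round().astype(int)[::-1])].max()) for y in np.arange(-.14,.09,.005)])
```

```text
True local y -0.13983856065568848 [ 0.3387839  -0.89970354  0.89541326] 36.3167
True local y -0.1402099418747397 [ 1.26497055 -1.02716023  0.88321444] 36.675
before 0.045 [89, 94, 73, 65, 76, 43, 43, 42, 44, 44, 44, 43, 42, 43, 48, 68, 71, 76, 64, 66, 52, 71, 74, 67, 99, 191, 192, 169, 73, 72, 79, 70, 109, 156, 23, 18, 18, 19, 21, 22, 24, 61, 136, 130, 120, 117]
before 0.035 [90, 91, 88, 50, 53, 50, 45, 41, 42, 40, 38, 47, 63, 66, 62, 87, 64, 62, 63, 64, 61, 73, 71, 57, 50, 140, 160, 102, 73, 73, 75, 66, 131, 173, 81, 17, 23, 20, 18, 15, 29, 61, 169, 153, 105, 118]
now 0.045 [35, 77, 77, 78, 76, 78, 77, 76, 75, 74, 87, 108, 84, 72, 75, 161, 165, 145, 82, 88, 51, 62, 63, 58, 91, 184, 191, 169, 73, 73, 79, 70, 109, 158, 24, 17, 17, 19, 18, 21, 24, 62, 122, 117, 105, 102]
now 0.035 [31, 22, 61, 76, 77, 80, 105, 115, 116, 109, 106, 105, 67, 66, 78, 109, 116, 92, 70, 77, 66, 64, 61, 48, 44, 119, 139, 95, 66, 74, 74, 67, 131, 174, 80, 16, 14, 15, 16, 15, 25, 54, 153, 143, 92, 104]
```

Run:
```python
from h import *
o=[180,0,MD]
robot.line_to(M(0,-.17,.037),o,velocity=.15); robot.line_to(M(0,-.2,.2),o,velocity=.25); robot.move_to(M(-.1,-.28,.25),[180,0,90+MD])
save('top','t11.png');im=cv2.imread('pics/t11.png');a=cv2.imread('pics/t7.png')
from scipy.ndimage import map_coordinates as mc
def prof(i,x,z,ys):
    uv=np.array([proj('top',M(x,y,z)) for y in ys]); return mc(i.max(2).astype(float),[uv[:,1],uv[:,0]],order=1).astype(int)
for x in (-.03,.03,.04): 
    print('before',x,prof(a,x,.05,np.arange(-.145,-.115,.002))); print('now',x,prof(im,x,.05,np.arange(-.070,-.04,.002)))
for x in(-.01,.0,.01):
    print('pad before',x,prof(a,x,.086,np.arange(-.215,-.180,.0025))); print('pad now',x,prof(im,x,.086,np.arange(-.140,-.105,.0025)))
print(robot.current_time_s())
```

```text
before -0.03 [91 91 91 91 89 85 86 84 70 57 52 52 52 53 53]
now -0.03 [115 105  93  90  94  96  92  91 101 116 126 135 140 139 133 129]
before 0.03 [90 90 89 90 90 90 90 86 69 55 50 50 51 51 50]
now 0.03 [ 73  94 105 110 112 112 109  99  75  66  69  69  69  68  63  57]
before 0.04 [ 90  90  91  92  93  93  93  87  66  59  82 114 123 100  64]
now 0.04 [ 79  98 122 137 139 139 135 118  94  86 115 162 167 135  93  63]
pad before -0.01 [88 88 89 93 96 89 49 18  8  6  4  5 16 47 80]
pad now -0.01 [87 88 89 91 92 86 42 13 10  4  4 20 54 75 78]
pad before 0.0 [ 76  78  85  92 106 108  66  25  19  11  11  21  66 116 141]
pad now 0.0 [88 88 88 89 89 75 39 19 16 11 12 52 85 90 90]
pad before 0.01 [124 124 122 118 120 114  62  17  17  13  10   8  17  58 105]
pad now 0.01 [ 89  88  90  90  91  83  46  15  16   9   3  20  53  79 102]
39.3667
```

Run:
```python
from h import *
look('t12')
for l in('loupe','bush','dial_gauge'): print(l,[(np.round(r['rect']).tolist(),round(r['p'],2)) for r in recognise(l,'top')[:1]])
print(np.abs(robot.current_dq()).max(),workorder.close_job())
```

```text
front dark px 46
left dark px 14
right dark px 20
loupe [([401.0, 234.0, 18.0, 18.0], 0.51)]
bush [([288.0, 222.0, 15.0, 12.0], 0.57)]
dial_gauge [([267.0, 177.0, 37.0, 24.0], 0.94)]
the job is handed in; nothing more can be done
0.19341670146097262 None
```

I handed the job in with the short objective clicked in under the camera tube and the stage measured about 75 mm in, at its home stop; the loupe, bush and dial gauge had not moved. The block's own position under the lens was not checked directly because the head hides it, and close_job returned no verdict.

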